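# Hang the orange-faced mallet in the ring stand

### The arm

A 7-joint arm with a two-finger parallel gripper is mounted at the origin on the work surface. World frame = base frame: x ahead of the robot, y to its left, z up, the work surface at z = 0. Lengths are in m, angles in rad, forces in N, time in s.
With the tool pointing down it reaches from about 0.425 to 0.875 m from the base axis. Payload 4.7 kg.
Tool frame: the origin (TCP) lies on the centre line of the jaws, within the pads' length; the fingertips stand ahead of it and the grasp point (between the pads) lies 2 mm behind it (nose_length is the z of the fingertips in the tool frame, in m); z points along the fingers, y is the line along which they close (so a half turn about z gives the same grasp; the last joint's range is limited). The gripper opens to 87 mm and grips with 3 to 60 N. Pads are 19 mm wide; open, the fingers measure 117 mm over their backs; the gripper's body (75 mm by 190 mm) begins 51 mm behind the grasp point.
Start: joints at [-1.299, 0.321, -0.07, 1.45, 0.023, 1.371, -0.057], TCP at [0.166, 0.629, 0.24] pointing down, gripper open.
Joint ranges: [-2.86, 2.86], [-0.3, 2.09], [-1.38, 1.24], [0.06, 2.45], [-1.56, 4.7], [0.09, 2.05], [-2.69, 2.69]. Speed limits (rad/s): [2.57, 2.57, 3.14, 3.14, 3.14, 3.14, 3.14].

### API

Orientations are given as a rotation vector (axis times angle).
In Python, from bench import * gives the robot as it stands.
- The arm moves only by the tool send_rows, never from a script. Its arguments are lists of equal length, an entry for each row: "xyz": the shift along the tool's x, y, z in mm, a list of three; "dr": the turn, a rotation vector about the tool's x, y, z in rad, a list of three. A call has exactly 10 rows; each row is the pose to reach, as a shift and turn from the pose commanded when the call began, along the tool's axes at that moment; what a row does not reach only later rows make up. A row lasts 1/12 s, in which the tool goes at most 41.7 mm and 7.16 degrees, less where a joint would pass 70% of its speed; a pose out of reach is approached as far as the arm can. A call with a gripper value outside its range is refused whole. "jaw" is the finger opening in mm, from 0 to 87, set as the call begins (left out, the last holds). The fingers move at their own pace and stop on an object; "grip_force" is the grip in N (left out, the last holds). Time passes only in rows, so rows that repeat a pose let the fingers close, or fill a call up. It gives the time, the measured TCP pose, the force, the opening and the grip force at its end, in the units of the state.
- get_state(): the state, without advancing time (a new reading comes with each control period).
- get_image(name): name is "scene" or "top" or "wrist"; returns the picture (400x640x3 uint8, red, green, blue); there is no depth.
- calibration(name): a dict with "vfov" (degrees; the focal length in pixels is half the picture's height over the tangent of half this angle, whatever the lens; pixels are square), "cx", "cy" (the principal point, pixels), "rvec" (rotation vector, rad) and "tvec" (3), from world to camera coordinates, as OpenCV has them; the wrist camera has in their place "hand_eye" (4x4, takes a point from camera to tool coordinates, whose origin is the TCP and whose axes are the flange's). Camera axes: x right, y down, z forward; pixel columns grow to the right and rows downward; lengths in m; the calibration is good to about 2 mm. A picture is of the moment at which its call begins: read the wrist's pose just before it. calibration takes no time and is no camera call.
- close_job(): hands the job in; it is judged then, once.
The state is a dict: "time": time; "joint_positions": joint angles; "qd": joint speeds; "joint_torque": joint torques, N m; "position": TCP position; "tool_rot": TCP orientation; "ft_force": force on the tool from outside, world axes, zero at the start; "torque": the same for the moment, N m; "grip_width": opening from 0.0 (shut) to 1.0 (fully open); "grip_force": force on a finger pad.
Only numpy, scipy, OpenCV 4.12 (cv2) and the standard library are available. Lean on these libraries where they do the work, as an engineer would, in place of code of your own. Each camera call takes 0.05 s, during which the arm holds its last target. There are 200 camera calls.

### The job

The mallets have dried head-up in the wooden block. Lift the one with the orange faces out of the block, lower it handle-first down through the blue ring of the stand until its head rests on the ring, and let go there: do not let it fall into place from a height. Leave the black-faced and the brass mallet standing in the block.

Things in the scene. Friction and masses are not known exactly. Their poses are not given: they have to be found in the camera images.
- orange_mallet: Mallet to hang, about 220 g, standing upright in the block (leans up to 3 deg). Head 84 mm long along its x, 36 mm tall: grey middle 44 mm long, 34 mm wide in y, flat sides; orange round faces 36 mm across at both ends. Wooden handle, 16 mm thick, from the head's underside (z -18 mm) to its foot (z -148). Origin: head centre, 158 mm above the table at the start; z up, away from the foot.
- ring_top (a point): Centre of the upper rim of the fixed, level blue ring, 150 mm above the table; z up. Opening 42 mm, outside 58 mm, 12 mm thick, open below; white base plate 138 mm below this point. Held from its +x side by a bar to an upright 62 mm away, neither higher than the rim. Once the mallet hangs, its head centre is 18 mm above this point.
- black_mallet: Bystander, shape and size as the orange one, black faces, dark middle; origin at the head centre. The fixed wooden block that holds all three is 320 x 75 mm, 75 mm high, its row roughly along world x; loose holes 105 mm apart, 65 mm deep: lift straight up to clear. Order varies.
- brass_mallet: Bystander in the same block, shape and size as the orange one, all-brass head; origin at the head centre. Heads lie roughly along the row, about 20 mm free between the ends of neighbours, and both long sides of the row are free for fingers.

How it is judged:
By the outcome, as a careful person would: the job done as asked, in the order asked, and still so for the second after the job is handed in, with the robot touching nothing.
It also fails if it takes over 42 s, if anything falls off the work surface, if the arm or the gripper's body presses on something with over 40 N, if the wrist force passes 120 N, or if a joint passes its speed limit or range.

## Working session

There is one attempt and no reset: what is moved stays moved. The work goes in short steps, Python scripts to look and compute and a tool call to move; the robot and the scene stay as the last step left them, time stands still between calls to the robot, and variables do not carry over. Pictures are saved under pics/ and viewed, at most 10 in all, crops included, and the job is handed in when it is done.

Besides the shell and the picture viewer there is one more tool, called by a JSON object that holds its "name" and its "arguments", one argument or row to a line. send_rows: Moves the arm, as the interface text tells. Its arguments: {"type":"object","properties":{"xyz":{"type":"array"},"dr":{"type":"array"},"jaw":{"type":"number"},"grip_force":{"type":"number"}},"required":["xyz","dr"]}

```bash
mkdir -p pics
cat > h.py <<'E'
from bench import *
import numpy as np, cv2
from scipy.spatial.transform import Rotation as R
def cam(n,st=None):
    c=calibration(n); f=200/np.tan(np.radians(c['vfov'])/2)
    K=np.array([[f,0,c['cx']],[0,f,c['cy']],[0,0,1.]])
    if 'hand_eye' in c:
        T=np.eye(4);T[:3,:3]=R.from_rotvec(st['tool_rot']).as_matrix();T[:3,3]=st['position']
        M=T@np.array(c['hand_eye']); return K,M[:3,:3],M[:3,3]
    Rw=R.from_rotvec(np.ravel(c['rvec'])).as_matrix(); return K,Rw.T,-Rw.T@np.ravel(c['tvec'])
def ray(C,uv):
    K,Rm,o=C; d=Rm@np.linalg.solve(K,[uv[0],uv[1],1.]); return o,d/np.linalg.norm(d)
def plane(C,uv,z):
    o,d=ray(C,uv); return o+d*(z-o[2])/d[2]
def proj(C,p):
    K,Rm,o=C; q=K@(Rm.T@(np.asarray(p)-o)); return q[:2]/q[2]
def tri(*prs):
    A=np.zeros((3,3));b=np.zeros(3)
    for C,uv in prs:
        o,d=ray(C,uv);P=np.eye(3)-np.outer(d,d);A+=P;b+=P@o
    p=np.linalg.solve(A,b)
    return p,[np.linalg.norm((np.eye(3)-np.outer(ray(C,uv)[1],ray(C,uv)[1]))@(p-C[2])) for C,uv in prs]
def save(im,n): cv2.imwrite('pics/'+n,im[:,:,::-1])
def blobs(im,lo,hi,amin=25):
    m=cv2.inRange(cv2.cvtColor(im,cv2.COLOR_RGB2HSV),np.array(lo),np.array(hi))
    n,l,s,c=cv2.connectedComponentsWithStats(m)
    return [(s[i].tolist(),c[i].round(1).tolist()) for i in range(1,n) if s[i][4]>amin]
E
python3 - <<'E'
from h import *
s=get_state();print(s)
for n in ['scene','top','wrist']:
    im=get_image(n);save(im,n+'0.png');np.save(n+'0.npy',im)
    print(n,calibration(n)); 
    print('orange',blobs(im,(5,150,100),(18,255,255)));print('blue',blobs(im,(98,120,60),(130,255,255)))
a=np.vstack([cv2.imread('pics/scene0.png'),cv2.imread('pics/top0.png')]);cv2.imwrite('pics/a0.png',cv2.resize(a,(480,600),interpolation=cv2.INTER_AREA))
E
```

```text
{'time': 0.0, 'joint_positions': array([-1.29891731,  0.32182815, -0.07012044,  1.45167392,  0.02257583,
        1.37077551, -0.056899  ]), 'qd': array([ 1.52361342e-03,  1.68780829e-05, -6.26665058e-04, -1.40505603e-03,
        2.10180394e-04, -7.62263716e-04,  1.34931442e-04]), 'joint_torque': array([-4.48854435e-04, -4.91285455e+01, -4.04097615e-01, -3.12529778e+01,
       -6.39441842e-02,  4.39861254e-02,  1.96945653e-04]), 'position': array([0.16559244, 0.62802025, 0.23845894]), 'tool_rot': array([-4.03680156e-01, -3.11536423e+00,  2.96688333e-03]), 'ft_force': array([-0.37026324, -0.36738933, -0.61226551]), 'torque': array([-1.61715523e-02, -2.10619358e-02,  7.53728429e-05]), 'grip_force': 0.0, 'grip_width': 0.9983129428770836}
scene {'vfov': 54.61419857550326, 'cx': 323.7554843162987, 'cy': 200.61199460281316, 'rvec': array([ 2.23666822,  0.95965246, -0.38679814]), 'tvec': array([-0.37288062, -0.16478418,  1.05543698])}
orange [([412, 163, 17, 14, 109], [419.0, 167.9]), ([432, 184, 20, 16, 178], [440.7, 190.7]), ([518, 274, 36, 23, 541], [538.1, 285.6]), ([493, 330, 31, 20, 44
[... 203 characters left out ...]
4]), 'tvec': array([0.01077643, 0.56478434, 0.85541525])}
orange [([227, 120, 19, 15, 171], [235.7, 126.9]), ([511, 152, 56, 54, 1176], [538.4, 178.1]), ([214, 155, 20, 15, 194], [223.2, 161.7])]
blue [([417, 189, 32, 30, 186], [433.6, 203.6])]
wrist {'vfov': 64.21802733988628, 'cx': 320.8565137549433, 'cy': 202.8720501752143, 'hand_eye': array([[ 5.67209487e-04, -9.62719648e-01, -2.70500568e-01,
         7.46024276e-02],
       [ 9.99999428e-01,  3.00877862e-04,  1.02605379e-03,
        -1.77009061e-04],
       [-9.06414512e-04, -2.70500996e-01,  9.62719268e-01,
        -1.44780605e-01],
       [ 0.00000000e+00,  0.00000000e+00,  0.00000000e+00,
         1.00000000e+00]])}
orange []
blue []
```

View pics/scene0.png

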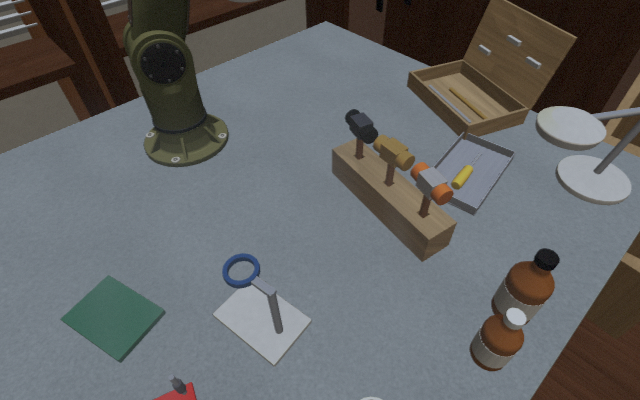

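View pics/top0.png

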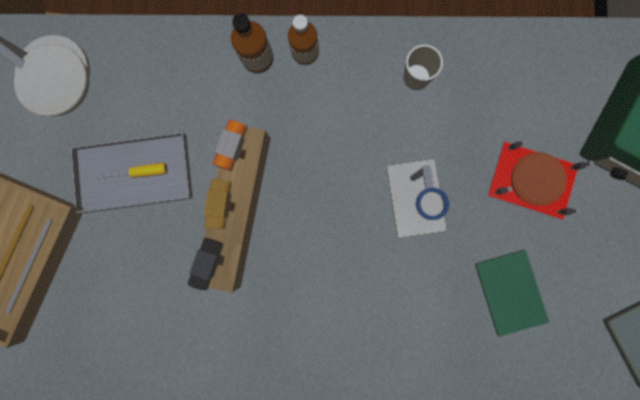

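The scene view has the orange mallet at about (432,183), outermost in the block, and the blue ring at (241,270). In the top view the mallet is at (230,144) and the ring at (432,204), with its bar and upright towards (427,175).

Run:
```python
from h import *
S,T=cam('scene'),cam('top')
print('cams',S[2],T[2])
for a,b in [((419,167.9),(223.2,161.7)),((440.7,190.7),(235.7,126.9)),((419,167.9),(235.7,126.9)),((440.7,190.7),(223.2,161.7))]: print(tri((S,a),(T,b)))
for n,C in (('scene',S),('top',T)):
    im=np.load(n+'0.npy');m=cv2.inRange(cv2.cvtColor(im,cv2.COLOR_RGB2HSV),(98,120,60),(130,255,255))
    k=cv2.findContours(m,cv2.RETR_EXTERNAL,cv2.CHAIN_APPROX_NONE)[0];k=max(k,key=len)
    e=cv2.fitEllipse(cv2.convexHull(k));print(n,e); 
    if n=='scene': es=e[0]
    else: et=e[0]
print('ring',tri((S,es),(T,et)),plane(S,es,.146),plane(T,et,.146))
# black + brass from top at z=.17
for uv in [(230,144),(217,204),(205,264)]: print(plane(T,uv,.16))
# upright / bar
print('upright',plane(T,(427,168),.145), plane(S,(270,290),.145))
```

```text
cams [ 0.86840096 -0.29825657  0.661108  ] [ 0.4905464  -0.00481274  0.90009655]
(array([0.60084719, 0.19096134, 0.17314899]), [np.float64(0.0004424747503648804), np.float64(0.0004424747503650084)])
(array([0.66235642, 0.17200035, 0.17179059]), [np.float64(0.0002856880162986441), np.float64(0.000285688016298884)])
(array([0.63857937, 0.14745907, 0.23010028]), [np.float64(0.013930786445706817), np.float64(0.013930786445707014)])
(array([0.62420533, 0.22072743, 0.10577874]), [np.float64(0.01635758425811957), np.float64(0.01635758425811942)])
scene ((240.49365234375, 268.9472351074219), (29.572649002075195, 37.16643142700195), 67.68311309814453)
top ((432.3915710449219, 203.45086669921875), (29.60499382019043, 30.87594223022461), 97.23522186279297)
ring (array([ 0.53724991, -0.17056282,  0.14951889]), [np.float64(0.0006635522104585271), np.float64(0.0006635522104586213)]) [ 0.53540279 -0.16915963  0.146     ] [ 0.53710924 -0.17191035  0.146     ]
[0.63471886 0.18403183 0.16      ]
[0.5288764  0.20279292 0.16      ]
[0.42538807 0.21941201 0.16      ]
upright [ 0.59951893 -0.16284565  0.145     ] [ 0.59582991 -0.15830728  0.145     ]
```

Run:
```python
import bench
print([k for k in dir(bench) if not k.startswith('__')], getattr(bench,'nose_length',None))
from h import *
s=get_state();Rm=R.from_rotvec(s['tool_rot']).as_matrix()
for p in [(.40,.43,.34),(.634,.182,.28)]: print((Rm.T@(np.array(p)-s['position'])*1000).round())
```

```text
['MotionError', 'calibration', 'close_job', 'get_image', 'get_state', 'nose_length'] 0.017
[-277. -132. -101.]
[-567. -312.  -41.]
```

{"name": "send_rows", "arguments": {
  "xyz": [
    [0,0,-40],
    [0,0,-80],
    [-30,-14,-100],
    [-65,-32,-100],
    [-100,-50,-100],
    [-135,-68,-100],
    [-170,-86,-100],
    [-205,-104,-100],
    [-240,-122,-100],
    [-275,-140,-100]
  ],
  "dr": [
    [0,0,0],
    [0,0,0],
    [0,0,0],
    [0,0,0],
    [0,0,0],
    [0,0,0],
    [0,0,0],
    [0,0,0],
    [0,0,0],
    [0,0,0]
  ],
  "jaw": 87,
  "grip_force": 25
}}

```text
time: 0.98
position: [0.397, 0.4214, 0.3395]
tool_rot: [-0.404, -3.116, -0.0]
ft_force: [0.5, 1.5, -0.3]
grip_width: 0.997
grip_force: 0.0
```

{"name": "send_rows", "arguments": {
  "xyz": [
    [-35,-20,0],
    [-70,-40,0],
    [-105,-60,0],
    [-140,-80,0],
    [-175,-100,10],
    [-210,-120,20],
    [-240,-140,35],
    [-270,-160,50],
    [-292,-172,60],
    [-292,-172,60]
  ],
  "dr": [
    [0,0,0],
    [0,0,0],
    [0,0,0],
    [0,0,0],
    [0,0,0],
    [0,0,0],
    [0,0,0],
    [0,0,0],
    [0,0,0],
    [0,0,0]
  ]
}}

```text
time: 1.82
position: [0.6367, 0.1743, 0.2758]
tool_rot: [-0.419, -3.112, 0.011]
ft_force: [-0.8, -0.8, -0.1]
grip_width: 0.999
grip_force: 0.0
```

Run:
```python
from h import *
s=get_state();print(s['position'],s['tool_rot'],s['time'],s['qd'].round(3),s['ft_force'])
im=get_image('wrist');save(im,'w1.png');np.save('w1.npy',im);C=cam('wrist',s)
B=blobs(im,(5,150,80),(18,255,255));print(B)
for b in B: print(plane(C,b[1],.165))
```

```text
[0.63671603 0.17432602 0.27578023] [-0.4186395  -3.11156957  0.01060821] 1.8167 [-0.047 -0.042 -0.054 -0.002 -0.027  0.045 -0.055] [-0.75998218 -0.7895553  -0.1261991 ]
[([315, 146, 43, 30, 1197], [335.8, 160.1]), ([313, 228, 39, 22, 772], [332.0, 237.9])]
[0.60248986 0.19541635 0.165     ]
[0.66638175 0.17543867 0.165     ]
```

View pics/w1.png

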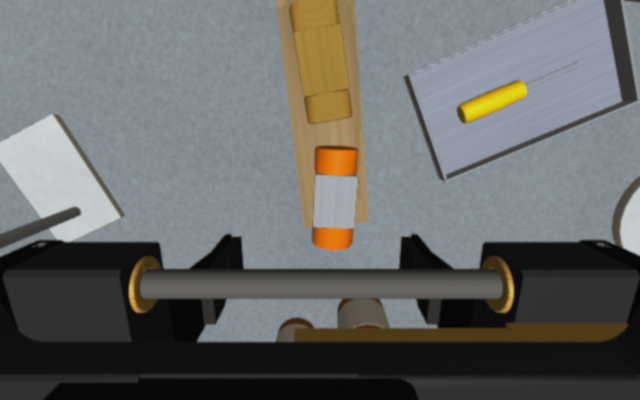

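The wrist view shows the orange head at (335,197), near edge (332,248), far edge (336,147), almost parallel to the image's vertical. The brass head ends at (328,122), clear of the fingers.

```bash
cat > meas.py <<'E'
from h import *
def head(s,im,y0,y1,zc,hw=.017):
    C=cam('wrist',s);m=cv2.inRange(cv2.cvtColor(im,cv2.COLOR_RGB2HSV),(5,150,80),(18,255,255))
    n,l,st,c=cv2.connectedComponentsWithStats(m);I=[i for i in range(1,n) if st[i][4]>300 and y0<c[i][1]<y1];I.sort(key=lambda i:c[i][1])
    out=[]
    for i in I:
        r=[(np.where(l[v]==i)[0],v) for v in range(st[i][1]+6,st[i][1]+st[i][3]-6)]
        u=np.mean([(x.min()+x.max())/2 for x,v in r]);v=np.mean([v for x,v in r]);out.append(plane(C,(u,v),zc))
    # grey/orange seams along centre column -> top plane
    a,b=I[:2]; v1=st[a][1]+st[a][3];v2=st[b][1];
    ua,ub=c[a][0],c[b][0]
    col=lambda i,f:f(np.where(l[:,int(round(c[i][0]))]==i)[0])
    va,vb=col(a,np.max)+.5,col(b,np.min)-.5
    pa,pb=plane(C,(ua,va),zc+hw),plane(C,(ub,vb),zc+hw)
    return out,pa,pb
E
python3 - <<'E'
from meas import *
s=get_state();im=get_image('wrist');np.save('w2.npy',im)
print(s['position'],s['tool_rot'],s['qd'].round(3))
o,pa,pb=head(s,im,140,260,.158);print(o,pa,pb,(pa+pb)/2,np.linalg.norm(pb-pa))
d=pb-pa;d2=o[1]-o[0];print(np.degrees(np.arctan2(d[1],d[0])),np.degrees(np.arctan2(d2[1],d2[0])))
B=blobs(im,(5,150,80),(18,255,255),300);C=cam('wrist',s);S=cam('scene');T=cam('top')
print(tri((C,B[0][1]),(S,(419,167.9)),(T,(223.2,161.7))),tri((C,B[1][1]),(S,(440.7,190.7)),(T,(235.7,126.9))))
Rm=R.from_rotvec(s['tool_rot']).as_matrix();print(Rm.round(3))
E
```

```text
[0.63536908 0.17790849 0.27713255] [-0.41360659 -3.11176525  0.00581781] [-0.043 -0.036 -0.055 -0.014 -0.028  0.016 -0.016]
[array([0.60374666, 0.19539944, 0.158     ]), array([0.66976992, 0.17467621, 0.158     ])] [0.61226384 0.19270762 0.175     ] [0.6535321  0.17862541 0.175     ] [0.63289797 0.18566651 0.175     ] 0.04360479698651135
-18.841475822970015 -17.42590879207084
(array([0.60087279, 0.19350209, 0.17066544]), [np.float64(0.0022707906011709125), np.float64(0.0016704783160437075), np.float64(0.0016589741275476262)]) (array([0.66290298, 0.17392968, 0.17024538]), [np.float64(0.0023482387213537527), np.float64(0.0015336810518295377), np.float64(0.0013150829329430368)])
[[-0.965  0.261 -0.003]
 [ 0.261  0.965 -0.003]
 [ 0.002 -0.004 -1.   ]]
```

{"name": "send_rows", "arguments": {
  "xyz": [
    [2,1,15],
    [2,1,30],
    [2,1,40],
    [2,1,40],
    [2,1,40],
    [2,1,40],
    [2,1,40],
    [2,1,40],
    [2,1,40],
    [2,1,40]
  ],
  "dr": [
    [0,0,0.02],
    [0,0,0.045],
    [0,0,0.045],
    [0,0,0.045],
    [0,0,0.045],
    [0,0,0.045],
    [0,0,0.045],
    [0,0,0.045],
    [0,0,0.045],
    [0,0,0.045]
  ]
}}

```text
time: 2.75
position: [0.633, 0.1838, 0.24]
tool_rot: [0.474, 3.105, 0.001]
ft_force: [0.4, -0.0, 0.2]
grip_width: 1.001
grip_force: 0.0
```

Run:
```python
from meas import *
for k in range(2):
    s=get_state();im=get_image('wrist')
    print(s['position'].round(4),s['tool_rot'].round(4),np.abs(s['qd']).max().round(3))
    o,pa,pb=head(s,im,60,260,.158);print(np.round(o,4),((pa+pb)/2).round(4),np.linalg.norm(pb-pa))
    d2=o[1]-o[0];print(np.degrees(np.arctan2(d2[1],d2[0])))
    Rm=R.from_rotvec(s['tool_rot']).as_matrix();print(np.degrees(np.arctan2(-Rm[1,0],-Rm[0,0])))
    ctr=np.r_[((pa+pb)/2)[:2],.158]
    print('in tool',(Rm.T@(ctr-s['position'])*1000).round(1),'mid discs',(Rm.T@((o[0]+o[1])/2-s['position'])*1000).round(1))
save(im,'w3.png')
```

```text
[0.633  0.1838 0.24  ] [4.738e-01 3.105e+00 7.000e-04] 0.004Traceback (most recent call last):
  File "<stdin>", line 5, in <module>
  File "meas.py", line 10, in head
    a,b=I[:2]; v1=st[a][1]+st[a][3];v2=st[b][1];
    ^^^
ValueError: not enough values to unpack (expected 2, got 1)
```

Run:
```python
from h import *
s=get_state();im=get_image('wrist');save(im,'w3.png');C=cam('wrist',s)
Rm=R.from_rotvec(s['tool_rot']).as_matrix();print(s['position'].round(4),np.degrees(np.arctan2(-Rm[1,0],-Rm[0,0])))
print(blobs(im,(5,150,80),(18,255,255),200))
m=cv2.inRange(cv2.cvtColor(im,cv2.COLOR_RGB2HSV),(5,150,80),(18,255,255))
n,l,st,c=cv2.connectedComponentsWithStats(m);i=1+np.argmax(st[1:,4])
for v in range(st[i][1]+4,st[i][1]+st[i][3]-3,6):
    x=np.where(l[v]==i)[0];p=plane(C,((x.min()+x.max())/2,v),.158);print(v,x.min(),x.max(),(Rm.T@(p-s['position'])*1000).round(1))
u=int(c[i][0]);v=np.where(l[:,u]==i)[0].max()+.5
print('seam',v,(Rm.T@(plane(C,(u,v),.175)-s['position'])*1000).round(1))
```

```text
[0.6329 0.1837 0.2398] -17.349563066006265
[([300, 158, 49, 36, 1639], [324.0, 175.5]), ([302, 253, 44, 17, 737], [323.6, 261.0])]
162 300 348 [41.2  2.3 81.8]
168 300 348 [36.9  2.3 81.8]
174 300 348 [32.5  2.3 81.8]
180 300 348 [28.1  2.3 81.8]
186 300 348 [23.7  2.3 81.8]
seam 193.5 [22.3  1.5 64.8]
```

View pics/w3.png

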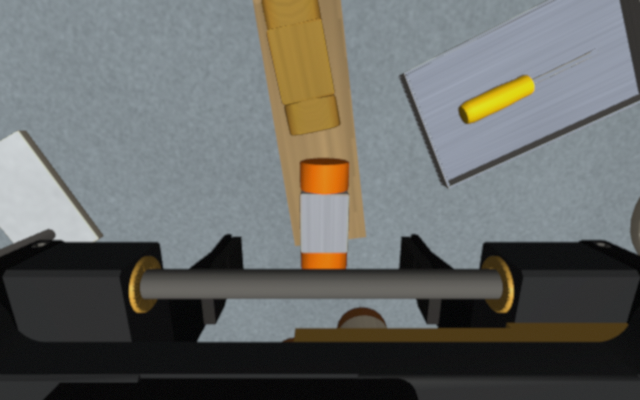

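The head now stands vertical at column 324, with seams at rows 193 and 252. It is centred along its length and 2 mm off in y, and the fingers clear it on both sides.

{"name": "send_rows", "arguments": {
  "xyz": [
    [0,2,20],
    [0,2,40],
    [0,2,58],
    [0,2,70],
    [0,2,77],
    [0,2,77],
    [0,2,77],
    [0,2,77],
    [0,2,77],
    [0,2,77]
  ],
  "dr": [
    [0,0,0],
    [0,0,0],
    [0,0,0],
    [0,0,0],
    [0,0,0],
    [0,0,0],
    [0,0,0],
    [0,0,0],
    [0,0,0],
    [0,0,0]
  ]
}}

```text
time: 3.68
position: [0.634, 0.1859, 0.1637]
tool_rot: [0.473, 3.104, 0.002]
ft_force: [-0.4, -0.0, 0.8]
grip_width: 0.996
grip_force: 0.0
```

{"name": "send_rows", "arguments": {
  "xyz": [
    [0,0,0],
    [0,0,0],
    [0,0,0],
    [0,0,0],
    [0,0,0],
    [0,0,0],
    [0,0,0],
    [0,0,0],
    [0,0,0],
    [0,0,0]
  ],
  "dr": [
    [0,0,0],
    [0,0,0],
    [0,0,0],
    [0,0,0],
    [0,0,0],
    [0,0,0],
    [0,0,0],
    [0,0,0],
    [0,0,0],
    [0,0,0]
  ],
  "jaw": 25,
  "grip_force": 25
}}

```text
time: 4.52
position: [0.6334, 0.1857, 0.1626]
tool_rot: [0.474, 3.106, 0.0]
ft_force: [0.6, 0.3, 0.0]
grip_width: 0.388
grip_force: 25.0
```

{"name": "send_rows", "arguments": {
  "xyz": [
    [0,0,-6],
    [0,0,-14],
    [0,0,-24],
    [0,0,-36],
    [0,0,-50],
    [0,0,-66],
    [0,0,-84],
    [0,0,-104],
    [0,0,-126],
    [0,0,-150]
  ],
  "dr": [
    [0,0,0],
    [0,0,0],
    [0,0,0],
    [0,0,0],
    [0,0,0],
    [0,0,0],
    [0,0,0],
    [0,0,0],
    [0,0,0],
    [0,0,0]
  ],
  "grip_force": 35
}}

```text
time: 5.35
position: [0.6332, 0.1855, 0.3146]
tool_rot: [0.474, 3.105, 0.0]
ft_force: [0.5, -1.0, -1.9]
grip_width: 0.391
grip_force: 35.0
```

{"name": "send_rows", "arguments": {
  "xyz": [
    [0,0,-18],
    [0,0,-30],
    [0,0,-30],
    [0,0,-30],
    [0,0,-30],
    [0,0,-30],
    [0,0,-30],
    [0,0,-30],
    [0,0,-30],
    [0,0,-30]
  ],
  "dr": [
    [0,0,0],
    [0,0,0],
    [0,0,0],
    [0,0,0],
    [0,0,0],
    [0,0,0],
    [0,0,0],
    [0,0,0],
    [0,0,0],
    [0,0,0]
  ]
}}

```text
time: 6.18
position: [0.6333, 0.1857, 0.3422]
tool_rot: [-0.474, -3.105, 0.0]
ft_force: [-0.6, 0.1, -3.2]
grip_width: 0.389
grip_force: 35.0
```

Run:
```python
from h import *
s=get_state();print(s['position'],s['ft_force'],s['grip_width'])
im=get_image('scene');save(im,'s4.png');t=get_image('top');save(t,'t4.png')
a=cv2.resize(im[40:280,280:600],(640,480),interpolation=cv2.INTER_CUBIC);save(a,'s4c.png')
h=proj(cam('scene'),s['position']);print(h,proj(cam('scene'),s['position']-[0,0,.152]))
print(s['tool_rot'])
Rm=R.from_rotvec(s['tool_rot']).as_matrix()
for p in [(.537,-.171,s['position'][2])]: print((Rm.T@(np.array(p)-s['position'])*1000).round())
```

```text
[0.63329119 0.18565892 0.34224591] [-0.60395371  0.0969968  -3.24651011] 0.38881936186711274
[454.36529076  95.83466503] [433.8879707  171.07345248]
[-4.73769350e-01 -3.10521654e+00  3.24923482e-04]
[ -14. -369.    0.]
```

View pics/s4c.png

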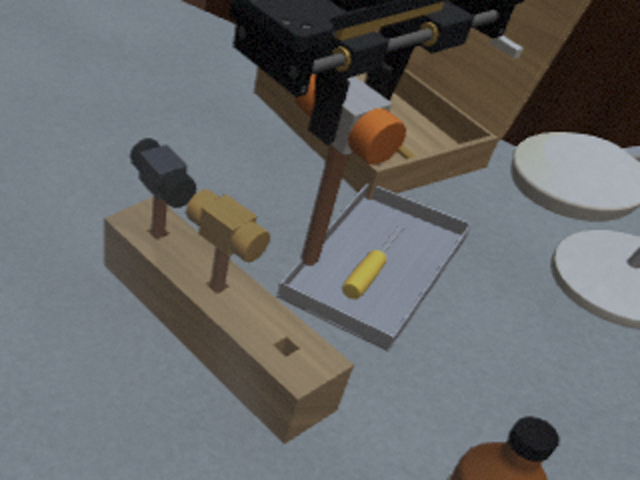

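The orange mallet is held upright: its foot is at crop (311,260), where a vertical handle would project. Black and brass still stand in the block.

{"name": "send_rows", "arguments": {
  "xyz": [
    [0,-12,0],
    [-1,-34,0],
    [-2,-62,0],
    [-4,-94,0],
    [-5,-128,0],
    [-6,-162,0],
    [-8,-196,0],
    [-9,-230,0],
    [-10,-264,0],
    [-11,-294,0]
  ],
  "dr": [
    [0,0,0],
    [0,0,0],
    [0,0,0],
    [0,0,0],
    [0,0,0],
    [0,0,0],
    [0,0,0],
    [0,0,0],
    [0,0,0],
    [0,0,0]
  ]
}}

```text
time: 7.12
position: [0.5546, -0.1018, 0.343]
tool_rot: [0.477, 3.104, -0.0]
ft_force: [0.3, -1.2, -1.2]
grip_width: 0.388
grip_force: 35.0
```

{"name": "send_rows", "arguments": {
  "xyz": [
    [-1,-26,0],
    [-2,-46,0],
    [-3,-60,0],
    [-3,-69,0],
    [-3,-75,0],
    [-3,-75,0],
    [-3,-75,0],
    [-3,-75,0],
    [-3,-75,0],
    [-3,-75,0]
  ],
  "dr": [
    [0,0,0],
    [0,0,0],
    [0,0,0],
    [0,0,0],
    [0,0,0],
    [0,0,0],
    [0,0,0],
    [0,0,0],
    [0,0,0],
    [0,0,0]
  ]
}}

```text
time: 7.95
position: [0.5371, -0.1696, 0.3424]
tool_rot: [-0.471, -3.106, -0.0]
ft_force: [0.7, 0.2, -0.7]
grip_width: 0.39
grip_force: 35.0
```

Run:
```python
from h import *
s=get_state();print(s['position'],s['tool_rot'],s['grip_width'])
im=get_image('scene');t=get_image('top');w=get_image('wrist')
a=cv2.resize(im[130:330,120:360],(384,320),interpolation=cv2.INTER_CUBIC)
b=cv2.resize(w,(512,320));save(np.hstack([a,b[:,50:460]]),'c5.png')
print(proj(cam('scene'),s['position']-[0,0,.152]))
Rm=R.from_rotvec(s['tool_rot']).as_matrix();print(Rm.round(3))
C=cam('wrist',s)
m=cv2.inRange(cv2.cvtColor(w,cv2.COLOR_RGB2HSV),(98,120,60),(130,255,255))
k=cv2.findContours(m,cv2.RETR_EXTERNAL,cv2.CHAIN_APPROX_NONE)[0]
for c in k:
    if cv2.contourArea(c)>30: print(cv2.boundingRect(c),len(c))
P=[]
for c in k:
    if len(c)>30: P.append(c[:,0,:])
if P:
    P=np.vstack(P);Q=np.array([plane(C,p,.150) for p in P]);
    h=cv2.convexHull(Q[:,:2].astype(np.float32)*1000)[:,0]
    print(h.min(0),h.max(0),cv2.minEnclosingCircle(h))
```

```text
[ 0.53706286 -0.16964329  0.34239734] [-4.70962253e-01 -3.10585139e+00 -3.24174949e-04] 0.38983930418639673
[235.82210641 253.31820963]
[[-0.955  0.296 -0.   ]
 [ 0.296  0.955  0.   ]
 [ 0.     0.    -1.   ]]
(297, 160, 48, 20) 110
[ 509.4884  -192.04004] [ 538.17975 -143.11954] ((529.60888671875, -167.5474853515625), 25.31707191467285)
```

View pics/c5.png

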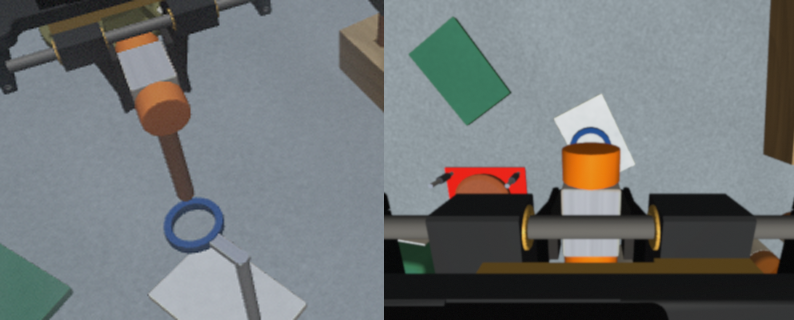

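The mallet hangs upright above the ring in the scene crop: foot at (186,195), ring centre at (194,223). In the wrist half only the ring's far arc shows, at (591,133).

Run:
```python
from h import *
from scipy.optimize import least_squares
s=get_state();w=get_image('wrist');C=cam('wrist',s)
m=cv2.inRange(cv2.cvtColor(w,cv2.COLOR_RGB2HSV),(98,120,60),(130,255,255));m[:150]=0;m[182:]=0
P=[(u,np.where(m[:,u])[0].min()-.5) for u in range(297,345) if m[:,u].any()]
for z in (.150,.144):
    Q=np.array([plane(C,p,z)[:2] for p in P])*1000
    r=least_squares(lambda c:np.hypot(*(Q-c).T)-29,[537,-171],loss='soft_l1');print(z,r.x,np.abs(r.fun).mean(),s['position'])
```

```text
0.15 [ 538.39082083 -170.99277165] 0.37087475529664427 [ 0.53688232 -0.17028523  0.34250158]
0.144 [ 539.12527389 -171.22225436] 0.3189275570600823 [ 0.53688232 -0.17028523  0.34250158]
```

{"name": "send_rows", "arguments": {
  "xyz": [
    [-1,-1,8],
    [-1,-1,18],
    [-1,-1,28],
    [-1,-1,38],
    [-1,-1,48],
    [-1,-1,58],
    [-1,-1,64],
    [-1,-1,68],
    [-1,-1,70],
    [-1,-1,70]
  ],
  "dr": [
    [0,0,0],
    [0,0,0],
    [0,0,0],
    [0,0,0],
    [0,0,0],
    [0,0,0],
    [0,0,0],
    [0,0,0],
    [0,0,0],
    [0,0,0]
  ]
}}

```text
time: 8.98
position: [0.5373, -0.1719, 0.2723]
tool_rot: [-0.474, -3.105, -0.0]
ft_force: [0.4, -0.4, -1.6]
grip_width: 0.387
grip_force: 35.0
```

Run:
```python
from h import *
s=get_state();print(s['position'],s['ft_force'])
im=get_image('scene');a=cv2.resize(im[160:340,160:340],(540,540),interpolation=cv2.INTER_CUBIC);save(a,'c6.png')
C=cam('scene');f=lambda p:(proj(C,p)-160)*3
print(f([.538,-.171,.150]),f(s['position']-[0,0,s['position'][2]-.150]))
```

```text
[ 0.5373117  -0.17193733  0.27225143] [ 0.43165664 -0.43555353 -1.60199537]
[240.15046831 327.81579923] [237.8732661  328.06455674]
```

View pics/c6.png

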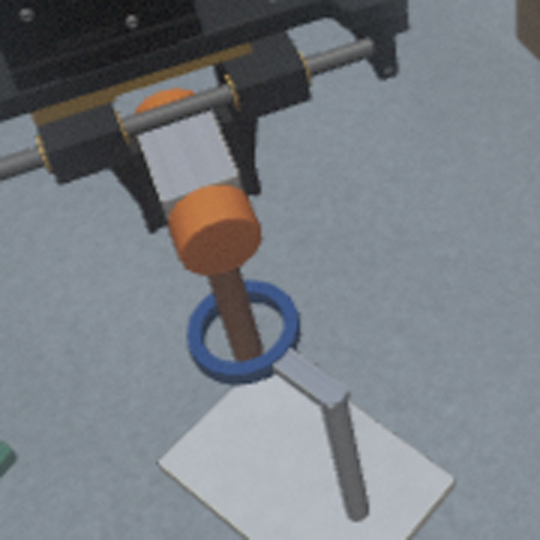

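The handle has entered the ring, at about crop (238,328) in the ring plane against a ring centre of (243,331), with free space all round.

{"name": "send_rows", "arguments": {
  "xyz": [
    [-1,0,12],
    [-1,0,26],
    [-1,0,40],
    [-1,0,54],
    [-1,0,68],
    [-1,0,80],
    [-1,0,88],
    [-1,0,92],
    [-1,0,92],
    [-1,0,92]
  ],
  "dr": [
    [0,0,0],
    [0,0,0],
    [0,0,0],
    [0,0,0],
    [0,0,0],
    [0,0,0],
    [0,0,0],
    [0,0,0],
    [0,0,0],
    [0,0,0]
  ]
}}

```text
time: 9.87
position: [0.5386, -0.1724, 0.1809]
tool_rot: [0.474, 3.105, -0.0]
ft_force: [-0.0, -0.4, -2.1]
grip_width: 0.39
grip_force: 35.0
```

{"name": "send_rows", "arguments": {
  "xyz": [
    [0,0,1],
    [0,0,2],
    [0,0,3],
    [0,0,4],
    [0,0,5],
    [0,0,5.5],
    [0,0,6],
    [0,0,6],
    [0,0,6],
    [0,0,6]
  ],
  "dr": [
    [0,0,0],
    [0,0,0],
    [0,0,0],
    [0,0,0],
    [0,0,0],
    [0,0,0],
    [0,0,0],
    [0,0,0],
    [0,0,0],
    [0,0,0]
  ]
}}

```text
time: 10.7
position: [0.5384, -0.1723, 0.1746]
tool_rot: [0.474, 3.106, 0.0]
ft_force: [-1.0, 0.1, -2.1]
grip_width: 0.384
grip_force: 35.0
```

{"name": "send_rows", "arguments": {
  "xyz": [
    [0,0,0.3],
    [0,0,0.6],
    [0,0,0.9],
    [0,0,1.2],
    [0,0,1.5],
    [0,0,1.5],
    [0,0,1.5],
    [0,0,1.5],
    [0,0,1.5],
    [0,0,1.5]
  ],
  "dr": [
    [0,0,0],
    [0,0,0],
    [0,0,0],
    [0,0,0],
    [0,0,0],
    [0,0,0],
    [0,0,0],
    [0,0,0],
    [0,0,0],
    [0,0,0]
  ]
}}

```text
time: 11.53
position: [0.5384, -0.1722, 0.1731]
tool_rot: [0.474, 3.106, 0.0]
ft_force: [0.2, -0.2, -1.3]
grip_width: 0.385
grip_force: 35.0
```

{"name": "send_rows", "arguments": {
  "xyz": [
    [0,0,0.2],
    [0,0,0.4],
    [0,0,0.6],
    [0,0,0.8],
    [0,0,1],
    [0,0,1],
    [0,0,1],
    [0,0,1],
    [0,0,1],
    [0,0,1]
  ],
  "dr": [
    [0,0,0],
    [0,0,0],
    [0,0,0],
    [0,0,0],
    [0,0,0],
    [0,0,0],
    [0,0,0],
    [0,0,0],
    [0,0,0],
    [0,0,0]
  ]
}}

```text
time: 12.37
position: [0.5384, -0.1723, 0.1725]
tool_rot: [0.474, 3.105, 0.0]
ft_force: [-3.3, 0.7, 6.4]
grip_width: 0.387
grip_force: 35.0
```

{"name": "send_rows", "arguments": {
  "xyz": [
    [0,0,0],
    [0,0,0],
    [0,0,0],
    [0,0,0],
    [0,0,0],
    [0,0,0],
    [0,0,0],
    [0,0,0],
    [0,0,0],
    [0,0,0]
  ],
  "dr": [
    [0,0,0],
    [0,0,0],
    [0,0,0],
    [0,0,0],
    [0,0,0],
    [0,0,0],
    [0,0,0],
    [0,0,0],
    [0,0,0],
    [0,0,0]
  ],
  "grip_force": 4
}}

```text
time: 13.2
position: [0.5386, -0.1723, 0.1722]
tool_rot: [0.474, 3.105, 0.0]
ft_force: [-2.3, 0.4, 5.7]
grip_width: 0.389
grip_force: 4.0
```

{"name": "send_rows", "arguments": {
  "xyz": [
    [0,0,0],
    [0,0,0],
    [0,0,0],
    [0,0,0],
    [0,0,0],
    [0,0,0],
    [0,0,0],
    [0,0,0],
    [0,0,0],
    [0,0,0]
  ],
  "dr": [
    [0,0,0],
    [0,0,0],
    [0,0,0],
    [0,0,0],
    [0,0,0],
    [0,0,0],
    [0,0,0],
    [0,0,0],
    [0,0,0],
    [0,0,0]
  ],
  "jaw": 70
}}

```text
time: 14.03
position: [0.5384, -0.1723, 0.1721]
tool_rot: [0.474, 3.106, 0.0]
ft_force: [0.2, 0.7, -0.1]
grip_width: 0.809
grip_force: 0.0
```

Run:
```python
from h import *
s=get_state();print(s['position'],s['ft_force'],s['grip_width'])
im=get_image('scene');a=cv2.resize(im[160:340,160:340],(540,540),interpolation=cv2.INTER_CUBIC);save(a,'c7.png')
```

```text
[ 0.53836461 -0.17225184  0.17206509] [ 0.23177096  0.67788003 -0.07520626] 0.8086312332743294
```

View pics/c7.png

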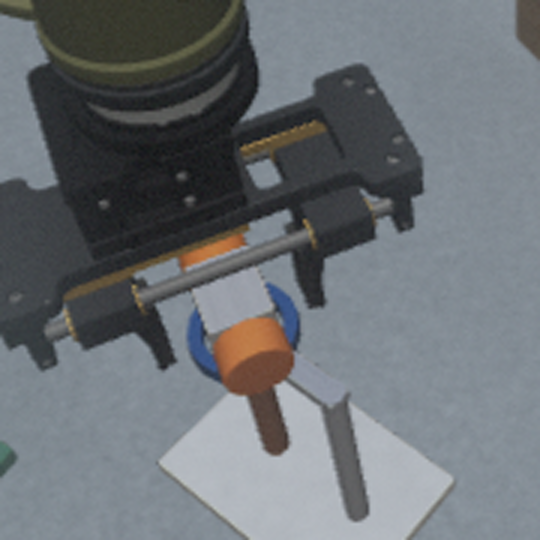

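The head lies on the ring at crop (240,330), with the handle hanging below it to (275,450). The fingers are open and clear of the head, so I retreat straight up.

{"name": "send_rows", "arguments": {
  "xyz": [
    [0,0,-5],
    [0,0,-12],
    [0,0,-24],
    [0,0,-40],
    [0,0,-60],
    [0,0,-80],
    [0,0,-100],
    [0,0,-115],
    [0,0,-120],
    [0,0,-120]
  ],
  "dr": [
    [0,0,0],
    [0,0,0],
    [0,0,0],
    [0,0,0],
    [0,0,0],
    [0,0,0],
    [0,0,0],
    [0,0,0],
    [0,0,0],
    [0,0,0]
  ]
}}

```text
time: 14.92
position: [0.5392, -0.1727, 0.2944]
tool_rot: [0.473, 3.102, 0.0]
ft_force: [0.1, -0.5, -0.4]
grip_width: 0.802
grip_force: 0.0
```

Run:
```python
from h import *
im=get_image('scene');save(im,'s8.png');s=get_state();print(s['position'],s['time'],s['ft_force'])
```

```text
[ 0.53859294 -0.17240522  0.29284886] 14.9667 [-0.67007325  0.01906031  0.17134319]
```

View pics/s8.png

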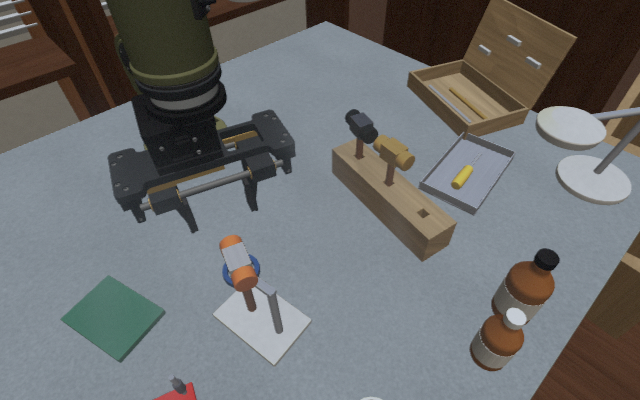

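The mallet hangs in the ring at (239,262), the gripper is clear above it, and the black and brass mallets still stand in the block.

```bash
python3 -c "
from bench import *
print(close_job())"
```

```text
the job is handed in; nothing more can be done
None
```

The orange mallet hangs in the blue ring with its head resting on the rim, the gripper is clear of it, the black and brass mallets still stand in the block, and the job was handed in at about 15 s of the 42 s allowed.

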